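Roll a lino proof through the press

TASK

Pull a proof on the small green press: push the spokes of its star wheel with a fingertip, one after another, so that the bed carries the block once under the roller, from right to left. Stop as soon as the whole block has come out from under the roller on the left, at most about 2 cm beyond that, so that the tail of the paper stays pinched under the roller. Roll slowly and do not roll back, push nothing but the wheel, leave the block lying as it is on its paper, and lift or disturb nothing else on the table.

Things in the scene. Friction and masses are not known exactly. Their poses are not given: they have to be found in the camera images.
- hub (a point): Centre of the star wheel: on its level axis, 123.5 mm above the table, in the middle plane of the spokes, on the side of the press that faces the robot. Axes as the press: x along the wheel's axis from the wheel into the press (away from the robot), y along the bed's travel to the robot's left (the way the bed has to go), z up.
- star_wheel (a joint): Angle of the wheel, rad. Five spokes 1.2566 rad apart; at 0 one stands straight up. Growing values turn the top of the wheel to the robot's right (hub -y) and move the bed to the left, 35 mm per rad (wheel and upper roller, radius 35 mm, are one; no slip). About 0.4 N m of friction: it stays where it is left and does not coast. Stops at -2.143 and 5.0 rad.
- spoke_end (a point): Rounded end, 111 mm from the axis, of the spoke that stands straight up at wheel angle 0; it turns with the wheel. All five spokes are alike: steel bars 12 mm thick with black grips 20 mm thick over the outer 41 mm.
- press: The green press, fixed to the table behind the wheel: base 172 x 104 mm, two cheeks 180 mm high (64 mm along the travel) with black screw heads up to 208 mm. Origin on the table straight under the roller's middle. From the spokes' middle plane to the nearer cheek it is 49 mm; in front of and above the wheel it is clear.
- nip (a point): Point on the paper's surface straight under the roller's axis, in the middle of the press, 78.5 mm above the table; same axes as hub. The roller covers 35 mm either side of it along y, seen from above.
- block_center (a point): Centre of the loose lino block, 80 mm across the bed (its x), 50 mm along the travel (its y), 9 mm thick: reddish lino face down on the white paper, plywood back on top. It lies free on the bed and rides along with it under the roller. Its middle lies up to 40 mm off the middle of the bed. It starts on the right of the roller.
- block: The same loose block; origin at the centre of its underside.
- bed_center (a point): Centre of the bed's upper face, 78 mm above the table: a grey metal plate 130 x 350 x 8 mm with a dark stop bar across each end. The end stop is met when this point is 125 mm to the left (+y) of nip.
- bed: The sliding bed itself, with white paper 110 x 240 mm taped to its middle; origin at the centre of its underside.
- jar_square: Bystander: square glass jar with black lid, 79 x 79 x 114 mm, origin at the centre of its underside.
- sanding_block: Bystander: brown cork sanding block, 40 x 70 x 24 mm, origin under its centre.
- dipper_1: Bystander: small round metal tin, 50 mm across, 21 mm high, origin under its centre.
- putty_rubber: Bystander: grey rubber, 26 x 42 x 12 mm, origin under its centre.
- tube_t10: Bystander: small paint tube with a green band, lying by the table's left edge, 46 x 150 x 28 mm, long axis y, origin under its centre.

How it is judged:
By the outcome, as a careful person would: the job done as asked, in the order asked, and still so for the second after the job is handed in, with the robot touching nothing.
It also fails if it takes over 61 s, if anything falls off the work surface, if the arm or the gripper's body presses on something with over 40 N, if the wrist force passes 120 N, or if a joint passes its speed limit or range.

ROBOT

A 6-joint arm with a two-finger parallel gripper is mounted at the origin on a cart in front of the work surface, level with it; the furniture and walls round the work are solid. World frame = base frame: x ahead of the robot, y to its left, z up, the work surface at z = 0. Lengths are in m, angles in rad, forces in N, time in s.
With the tool pointing down it reaches from about 0.275 to 0.975 m from the base axis. Payload 8.4 kg.
Tool frame: the origin (TCP) lies at the very end of the fingers, on their centre line; the grasp point (between the pads) lies manip.tcp_to_grasp behind it (manip.tcp_to_grasp is the distance from the TCP to the grasp point, in m); z points along the fingers, y is the line along which they close (so a half turn about z gives the same grasp; the last joint's range is limited). The gripper opens to 92 mm and grips with 3 to 60 N. Pads are 20 mm wide; open, the fingers measure 128 mm over their backs; the gripper's body (75 mm by 189 mm) begins 69 mm behind the grasp point.
Start: joints at [-1.283, 0.353, 1.633, -0, 1.155, -0.002], TCP at [0.179, -0.599, 0.215] pointing down, gripper open.
Joint ranges: [-2.63, 2.63], [-0.92, 2.1], [0.06, 2.66], [-1.3, 4.44], [0, 2.69], [-3.02, 3.02]. Speed limits (rad/s): [2.22, 2.22, 2.79, 3.14, 3.14, 3.14].

INTERFACE

Orientations are given as a unit quaternion [w, x, y, z].
In Python, from plant import manip gives the robot as it stands. The module is installed in compiled form; this text tells all that it offers.
- The arm moves only by the shell command python3 -m crank 'ROWS' [FORCE]. ROWS is JSON, a list of rows, each a list of 5 numbers: the opening, from 0 (shut) to 1 (fully open), then the shift along the tool's x, y, z in mm, then the turn about the tool's z in degrees. A call has 1 to 20 rows; each row is the pose to reach, as a shift and turn from the pose commanded when the call began, along the tool's axes at that moment; what a row does not reach only later rows make up. A row lasts 1/10 s, in which the tool goes at most 50 mm and 8.59 degrees, less where a joint would pass 70% of its speed; a pose out of reach is approached as far as the arm can. A call with a gripper value outside its range is refused whole. The fingers move at their own pace and stop on an object; FORCE is the grip in N (left out, the last holds). Time passes only in rows, so rows that repeat a pose let the fingers close. It gives the time, the measured TCP pose, the force, the opening and the grip force at its end, in the units of the state.
- manip.observe(): the state, without advancing time (a new reading comes with each control period).
- manip.camera(name): name is "side" or "top"; returns a dict with "color" (400x640x3 uint8, red, green, blue), "depth" (400x640 float32, m along the optical axis (not along the pixel's ray), 0 where there is no reading), "K" (3x3 intrinsics, pixels), "pose" (4x4, takes a point from camera to world coordinates). Camera axes: x right, y down, z forward; pixel columns grow to the right and rows downward; lengths in m; the calibration is good to about 2 mm. A picture is of the moment at which its call begins.
- manip.job_done(): hands the job in; it is judged then, once.
Trained networks look in the newest picture that a camera, given by its name, has taken for a name from the list of things; names that differ only in an ending like _2 or _b are one class to them, and where a whole thing is asked for, a point or a joint stands for the part that bears it (a point fixed in the world has none). Each returns a list of dicts, best first, with "conf" (0 to 1); they miss things now and then, are a little off and sometimes report something else, mostly with a low value. They report only what shows in the picture. A call takes as long as a camera call.
- manip.masks_of(camera, name): "mask" (400x640 bool, what is visible of it) and "centre" ([column, row] in pixels, amid what is visible of it).
- manip.pinpoint(camera, name): "centre" ([column, row] in pixels: a listed point, or the origin of a listed thing).
The state is a dict: "t": time; "joint_positions": joint angles; "joint_vel": joint speeds; "joint_efforts": joint torques, N m; "tool_pos": TCP position; "ee_rot": TCP orientation; "ft_force": force on the tool from outside, world axes, zero at the start; "moment": the same for the moment, N m; "width": opening from 0.0 (shut) to 1.0 (fully open); "grasp_force": force on a finger pad.
Only numpy, scipy, OpenCV 4.12 (cv2) and the standard library are available. Lean on these libraries where they do the work, as an engineer would, in place of code of your own. Each camera call takes 0.05 s, during which the arm holds its last target. There are 200 camera calls.

## Working session

There is one attempt and no reset: what is moved stays moved. The work goes in short steps, Python scripts to look and compute and a shell command to move; the robot and the scene stay as the last step left them, time stands still between calls to the robot, and variables do not carry over. Pictures are saved under pics/ and viewed, at most 10 in all, crops included, and the job is handed in when it is done.

```bash
mkdir -p pics; cat > h.py <<'E'
from plant import manip
import numpy as np, cv2
def pt(c,px,z=None):
    K,P=c["K"],c["pose"]
    r=np.linalg.inv(K)@np.array([px[0],px[1],1.])
    o=P[:3,3]; d=P[:3,:3]@r
    if z is not None: return o+d*(z-o[2])/d[2]
    u,v=int(round(px[0])),int(round(px[1]))
    return o+d*c["depth"][v,u]
E
python3 - <<'E'
from h import *
np.set_printoptions(precision=4,suppress=True)
Z=dict(hub=.1235,nip=.0785,block_center=.083,bed_center=.078,press=0,spoke_end=None)
for cam in("top","side"):
    c=manip.camera(cam); cv2.imwrite(f"pics/{cam}0.png",c["color"][:,:,::-1])
    print(cam,c["pose"][:3,3],c["pose"][:3,2])
    for n,z in Z.items():
        for r in manip.pinpoint(cam,n)[:2]:
            print(n,round(r["conf"],2),np.round(r["centre"],1),pt(c,r["centre"],z),pt(c,r["centre"]))
s=manip.observe();print(s["t"],s["tool_pos"],s["ee_rot"],s["width"],manip.tcp_to_grasp)
E
```

```text
top [ 0.2971 -0.3277  1.0045] [ 0.1238  0.0033 -0.9923]
hub 0.92 [295.  190.9] [ 0.4149 -0.2708  0.1235] [ 0.4128 -0.2719  0.1397]
hub 0.25 [264.2 179.3] [ 0.4393 -0.2007  0.1235] [ 0.4231 -0.2151  0.2237]
nip 0.7 [300.2 138.7] [ 0.5473 -0.2758  0.0785] [ 0.5257 -0.2803  0.1584]
bed_center 0.8 [327.6 143.1] [ 0.5385 -0.3417  0.078 ] [ 0.5362 -0.3415  0.0869]
press 0.92 [302.2 145.5] [ 0.5506 -0.2772  0.    ] [ 0.5116 -0.285   0.1547]
spoke_end 0.56 [261.9 179.7] [ 0.4223 -0.2104  0.2229] [ 0.4223 -0.2104  0.2229]
spoke_end 0.55 [326.5 143. ] [ 0.5373 -0.339   0.0835] [ 0.5373 -0.339   0.0835]
side [ 0.3852 -1.109   0.7786] [ 0.0153  0.7758 -0.6308]
hub 0.64 [320.8 184.4] [ 0.418  -0.2623  0.1235] [ 0.4171 -0.2867  0.1423]
nip 0.61 [377.3 202.6] [ 0.5586 -0.2739  0.0785] [ 0.5519 -0.3061  0.1055]
block_center 0.65 [368.9 223.1] [ 0.5295 -0.3537  0.083 ] [ 0.5292 -0.3555  0.0847]
bed_center 0.67 [375.7 219.5] [ 0.5479 -0.3354  0.078 ] [ 0.5459 -0.345   0.0867]
press 0.81 [367.1 224.8] [ 0.5414 -0.2701 -0.    ] [ 0.5239 -0.3643  0.0874]
spoke_end 0.91 [323.1 139.1] [ 0.421  -0.2148  0.222 ] [ 0.421  -0.2148  0.222 ]
0.7 [ 0.1786 -0.5989  0.2146] [-0.      0.9895  0.1444  0.    ] 0.9976707154706711 0.0187
```

View pics/top0.png

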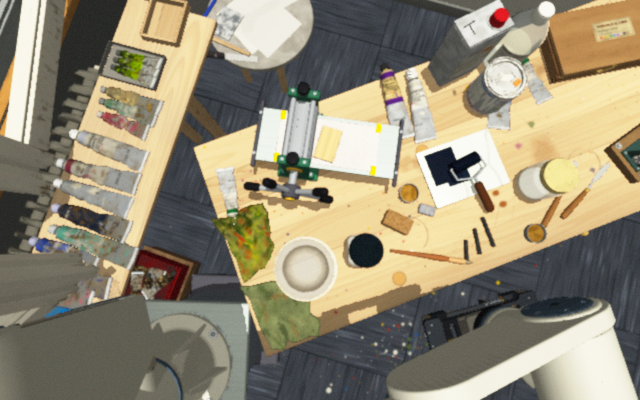

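View pics/side0.png

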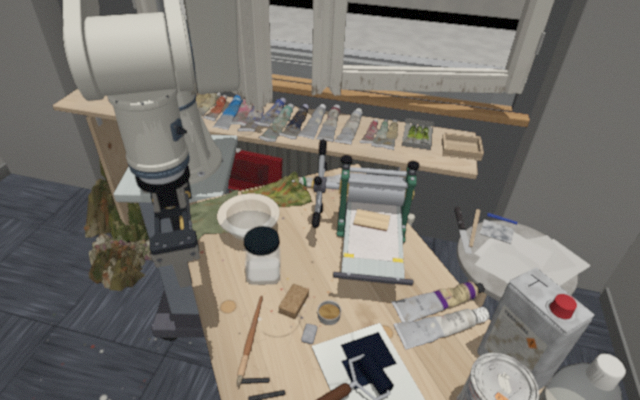

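The top view shows the press with its roller at about (300,130), the wheel at about (290,190), and the block on the bed at about (329,143), right of the roller. The side view agrees, with the leaning spoke's end at (323,139). The bed is turned a few degrees, so I'll get its yaw next, then the block's distance from the nip.

```bash
cat >> h.py <<'E'
def cloud(c,m):
    v,u=np.nonzero(m&(c["depth"]>0)); d=c["depth"][v,u]
    p=(np.linalg.inv(c["K"])@np.stack([u*d,v*d,d])).T
    return p@c["pose"][:3,:3].T+c["pose"][:3,3]
def rect(p):
    return cv2.minAreaRect((p[:,:2]*1000).astype(np.float32))
E
python3 - <<'E'
from h import *
np.set_printoptions(precision=4,suppress=True)
for cam in("top","side"):
    c=manip.camera(cam)
    for n,lo,hi in(("bed",.07,.1),("block",.08,.1),("press",.17,.23),("star_wheel",.05,.26)):
        for r in manip.masks_of(cam,n)[:1]:
            p=cloud(c,r["mask"]); p=p[(p[:,2]>lo)&(p[:,2]<hi)]
            if len(p)>10: print(cam,n,round(r["conf"],2),len(p),p.mean(0),rect(p))
    if cam=="top":
        # paper/bed by depth
        p=cloud(c,np.ones((400,640),bool)); q=p[(p[:,2]>.074)&(p[:,2]<.1)&(abs(p[:,0]-.54)<.12)&(abs(p[:,1]+.33)<.23)]
        print("depthbed",len(q),rect(q))
    for n in("block_center","spoke_end","hub","nip"):
        for r in manip.pinpoint(cam,n)[:2]: print(n,round(r["conf"],2),np.round(r["centre"],1))
E
```

```text
top bed 0.8 5498 [ 0.5364 -0.3613  0.0776] ((539.6045532226562, -339.82659912109375), (349.93402099609375, 165.1835479736328), 83.38399505615234)
top block 0.6 635 [ 0.5354 -0.341   0.0867] ((535.3743896484375, -340.71929931640625), (48.339595794677734, 78.84091186523438), 73.81498718261719)
top press 0.59 1044 [ 0.5072 -0.2752  0.1925] ((518.1343994140625, -286.8313293457031), (134.5438690185547, 233.3271026611328), 83.62722778320312)
top star_wheel 0.65 2023 [ 0.4779 -0.2707  0.1501] ((475.0472412109375, -292.3525085449219), (185.1981658935547, 238.4469757080078), 58.633995056152344)
depthbed 6126 ((538.4304809570312, -339.7779541015625), (350.2667236328125, 166.14625549316406), 83.15261840820312)
block_center 0.72 [323.  143.9]
spoke_end 0.81 [265.5 180.9]
hub 0.95 [293.3 192.2]
nip 0.66 [298.1 139.1]
side bed 0.67 4061 [ 0.5321 -0.4237  0.077 ] ((535.668701171875, -396.110107421875), (245.77471923828125, 165.6464080810547), 82.89070892333984)
side block 0.69 544 [ 0.5349 -0.3458  0.0857] ((535.6956787109375, -342.620361328125), (53.97188949584961, 79.4438247680664), 74.71920776367188)
side press 0.57 710 [ 0.5039 -0.281   0.1923] ((518.513916015625, -292.8785705566406), (130.67205810546875, 231.71734619140625), 84.29215240478516)
side star_wheel 0.67 2167 [ 0.4966 -0.2925  0.1374] ((502.9229736328125, -287.37506103515625), (199.55081176757812, 221.05516052246094), 72.2647933959961)
block_center 0.64 [370.4 224.2]
spoke_end 0.69 [321.5 136.2]
hub 0.93 [318.6 186.8]
nip 0.75 [374. 201.]
nip 0.72 [376.4 223.5]
```

```bash
python3 -m crank '[[0,0,0,-30,0],[0,0,0,-60,0],[0,0,0,-90,0],[0,26,-25,-90,2],[0,52,-50,-90,4],[0,78,-75,-90,6],[0,104,-100,-90,8],[0,130,-125,-90,10],[0,156,-150,-90,12],[0,182,-175,-90,14],[0,208,-200,-90,16],[0,234,-225,-90,18],[0,260,-250,-90,20],[0,286,-275,-90,22],[0,312,-300,-90,23.4],[0,338,-325,-90,23.4],[0,363,-348,-90,23.4],[0,363,-348,-90,23.4],[0,363,-348,-90,23.4]]'
python3 - <<'E'
from h import *
for cam in("side","top"):
    c=manip.camera(cam); cv2.imwrite(f"pics/{cam}1.png",c["color"][:,:,::-1])
    for n in("spoke_end","hub","nip"):
        for r in manip.pinpoint(cam,n)[:2]: print(cam,n,round(r["conf"],2),np.round(r["centre"],1),pt(c,r["centre"],.1235 if n=="hub" else .0785 if n=="nip" else None))
s=manip.observe();print(s)
E
```

```text
t: 3.5
tool_pos: [0.4271, -0.1613, 0.3046]
ee_rot: [0.0, 0.998, -0.058, -0.0]
ft_force: [0.3, 0.2, 0.2]
width: 0.005
grasp_force: 0.0
side spoke_end 0.57 [321.1 136.1] [ 4.29007717e-01  1.60884355e-01 -3.71318911e-04]
side hub 0.89 [320.2 184. ] [ 0.41657189 -0.2607806   0.1235    ]
side nip 0.63 [377.8 203.7] [ 0.55936979 -0.27807682  0.0785    ]
top spoke_end 0.75 [263.  181.6] [ 0.38556603 -0.24398274  0.43495686]
top hub 0.86 [292.2 193.6] [ 0.40865788 -0.26477536  0.1235    ]
top nip 0.82 [301.6 140.8] [ 0.54224711 -0.27934783  0.0785    ]
{'t': 3.9, 'joint_positions': array([-3.66665207e-01, -1.28582966e-04,  1.86243119e+00, -4.02617568e-05,
        1.27924587e+00,  1.32392700e+00]), 'joint_vel': array([ 0.00497744, -0.00131095, -0.00104945,  0.00102261, -0.00075937,
       -0.00051117]), 'joint_efforts': array([-2.10577453e-02, -3.57402205e+01, -3.57244420e+01,  2.92579114e-02,
       -6.88521587e-02, -4.59658375e-03]), 'tool_pos': array([ 0.42675996, -0.16229736,  0.3046105 ]), 'ee_rot': array([ 2.50519582e-05,  9.98207000e-01, -5.98563558e-02,  1.52359611e-05]), 'ft_force': array([-0.49813525,  0.03026214, -0.10673261]), 'moment': array([ 0.10008126, -0.00390406, -0.00720646]), 'grasp_force': 0.0, 'width': 0.0020425229412246175}
```

View pics/side1.png

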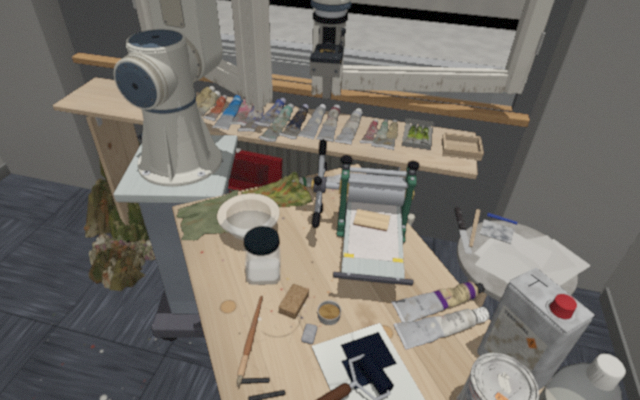

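```bash
python3 -m crank '[[0,0,0,25,0],[0,0,0,50,0],[0,0,0,75,0],[0,0,0,100,0],[0,0,0,126,0],[0,0,4,126,0],[0,0,8,126,0],[0,0,12,126,0],[0,0,15,126,0],[0,0,18,126,0],[0,0,21,126,0],[0,0,24,126,0],[0,0,27,126,0],[0,0,30,126,0],[0,0,33,126,0],[0,0,36,126,0],[0,0,39,126,0],[0,0,42,126,0],[0,0,45,126,0],[0,0,48,126,0]]'
python3 - <<'E'
from h import *
c=manip.camera("side"); cv2.imwrite("pics/side2.png",cv2.resize(c["color"][80:280,220:460,::-1],None,fx=3,fy=3))
for n in("block_center","bed_center","spoke_end"):
    for r in manip.pinpoint("side",n)[:1]: print(n,round(r["conf"],2),np.round(r["centre"],1),pt(c,r["centre"]))
E
```

```text
t: 5.9
tool_pos: [0.422, -0.2088, 0.1792]
ee_rot: [-0.001, 0.998, -0.059, 0.001]
ft_force: [1.3, 6.5, 6.1]
width: 0.004
grasp_force: 3.7
block_center 0.93 [369.2 218.7] [ 0.53103217 -0.3421276   0.08630786]
bed_center 0.85 [375.3 218.4] [ 0.54622853 -0.33704985  0.08295072]
spoke_end 0.57 [321.  139.1] [ 0.41329196 -0.29515264  0.2718778 ]
```

View pics/side2.png

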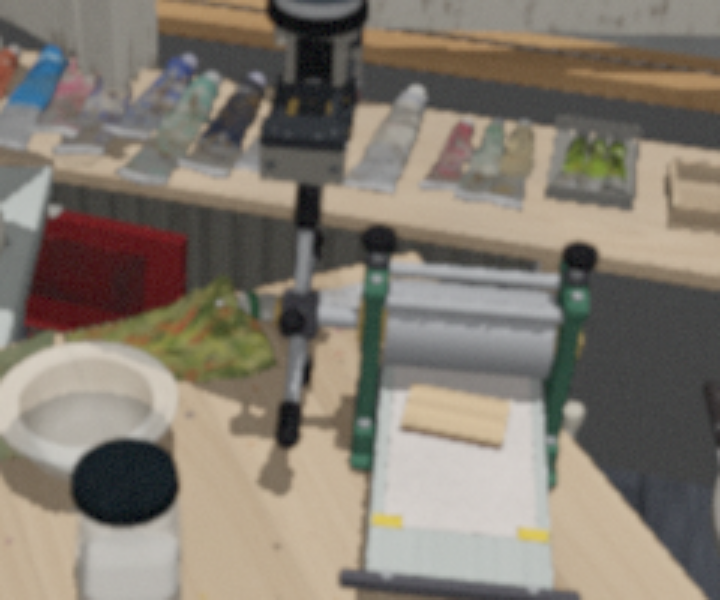

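The gripper is in line with the top spoke at about (300,190) in the crop, and the 6.5 N reading shows it is in contact and pushing. I'll keep pushing.

```bash
python3 -m crank '[[0,0,3,0,0],[0,0,6,0,0],[0,0,9,0,0],[0,0,12,0,0],[0,0,15,0,0],[0,0,18,0,0],[0,0,21,0,0],[0,0,24,0,0],[0,0,27,0,0],[0,0,30,0,0],[0,0,33,0,0],[0,0,36,0,0],[0,0,39,0,0],[0,0,42,0,0],[0,0,45,0,0],[0,0,48,0,0],[0,0,51,0,0],[0,0,54,0,0],[0,0,57,0,0]]'
python3 - <<'E'
from h import *
U=np.array([.118,.993,0])
c=manip.camera("top"); cv2.imwrite("pics/top3.png",c["color"][80:240,200:440,::-1].repeat(3,0).repeat(3,1))
for n in("block_center","bed_center","spoke_end"):
    for r in manip.pinpoint("top",n)[:2]: p=pt(c,r["centre"]); print(n,round(r["conf"],2),np.round(r["centre"],1),p,p@U)
for n in("bed","block"):
    for r in manip.masks_of("top",n)[:1]:
        p=cloud(c,r["mask"]); p=p[(p[:,2]>.07)&(p[:,2]<.1)]; R=rect(p); print(n,R,np.array(R[0])@U[:2])
print(manip.observe()["ft_force"],manip.observe()["tool_pos"]@U)
E
```

```text
t: 8.0
tool_pos: [0.4139, -0.2651, 0.1776]
ee_rot: [-0.001, 0.998, -0.06, -0.001]
ft_force: [2.6, 7.9, -2.8]
width: 0.004
grasp_force: 3.2
block_center 0.4 [312.2 138.3] [ 0.41680732 -0.31666936  0.56460603] -0.26526940970875973
bed_center 0.75 [317.1 139.3] [ 0.41429808 -0.3223413   0.57017311] -0.2711977334389526
bed_center 0.5 [361.7 249.4] [ 0.28923826 -0.42361456  0.1095831 ] -0.3865191441463942
spoke_end 0.88 [307.2 183.4] [ 0.36538266 -0.31252406  0.56081277] -0.26722123502627326
bed ((529.0130615234375, -356.49530029296875), (263.4035339355469, 159.86376953125), 86.81611633300781) -291.57629193115235
[ 1.69275923  5.15315054 -1.44093547] -0.21472189255137855
```

View pics/top3.png

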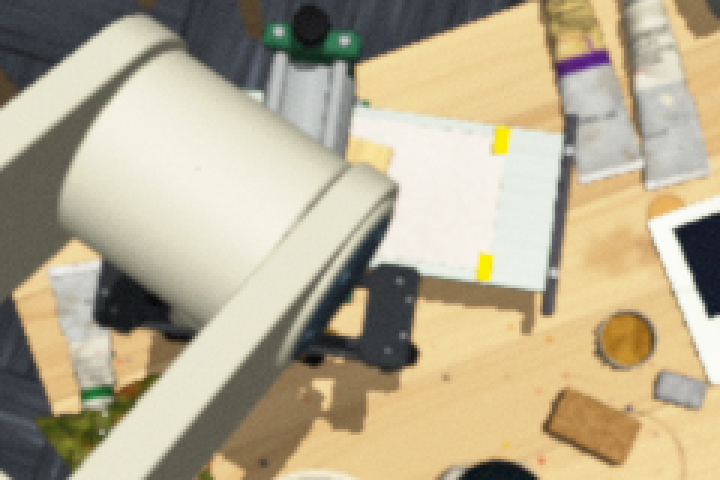

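```bash
python3 -m crank '[[0,0,3,0,0],[0,0,6,0,0],[0,0,9,0,0],[0,0,9,0,0],[0,0,7,-20,0],[0,0,7,-45,0],[0,0,7,-75,0],[0,0,-20,-80,0],[0,0,-50,-80,0],[0,0,-80,-80,0],[0,0,-107,-80,0],[0,0,-107,-80,0],[0,0,-107,-50,0],[0,0,-107,-25,0],[0,0,-107,0,0],[0,0,-103,0,0],[0,0,-99,0,0],[0,0,-95,0,0],[0,0,-91,0,0],[0,0,-88,0,0]]'
python3 - <<'E'
from h import *
U=np.array([.118,.993,0])
c=manip.camera("side"); cv2.imwrite("pics/side4.png",cv2.resize(c["color"][80:280,220:460,::-1],None,fx=3,fy=3))
for n in("bed","block"):
    for r in manip.masks_of("side",n)[:1]:
        p=cloud(c,r["mask"]); p=p[(p[:,2]>.07)&(p[:,2]<.1)]; R=rect(p); print(n,R,np.array(R[0])@U[:2],(p@U).min(),(p@U).max())
print(manip.observe()["ft_force"],manip.observe()["tool_pos"]@U)
E
```

```text
t: 10.3
tool_pos: [0.428, -0.1722, 0.1832]
ee_rot: [-0.007, 0.998, -0.062, 0.003]
ft_force: [0.7, 61.0, 55.1]
width: 0.002
grasp_force: 33.0
bed ((535.0784912109375, -380.9913024902344), (209.5171356201172, 164.15353393554688), 83.69917297363281) -315.18510140991214 -0.42058326923448097 -0.2101126697009986
block ((541.5925903320312, -304.4949645996094), (66.3189697265625, 79.64971923828125), 74.4341812133789) -238.45557418823242 -0.27604691364624195 -0.20918018655663428
[ 1.02658165 51.04353018 46.82394072] -0.1205153509355544
```

View pics/side4.png

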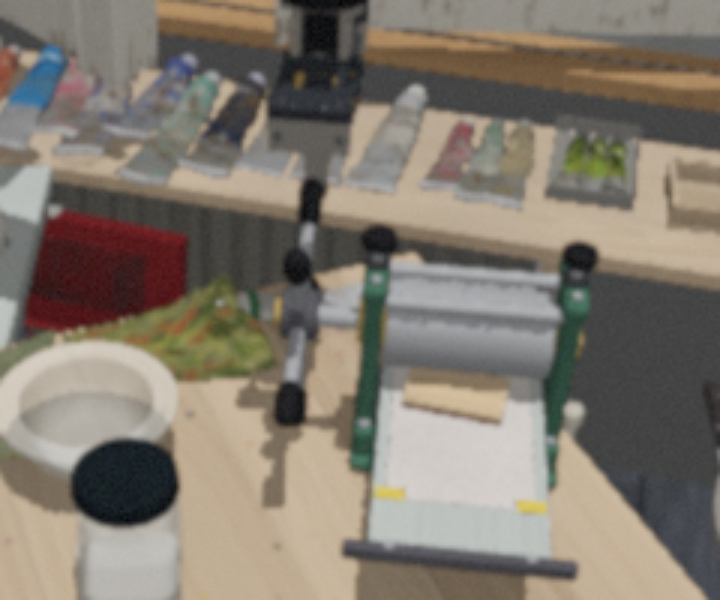

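The 61 N reading shows the finger came down on the rounded end of the next spoke. I'll back off along the spoke's direction and measure again.

```bash
python3 -m crank '[[0,0,-4,-4,0],[0,0,-9,-9,0],[0,0,-18,-15,0],[0,0,-26,-15,0]]'
python3 - <<'E'
from h import *
np.set_printoptions(precision=4,suppress=True)
U=np.array([.118,.993,0]);X=np.array([.993,-.118,0])
print(manip.observe()["ft_force"],manip.observe()["tool_pos"],manip.observe()["tool_pos"]@U)
for cam in("side","top"):
  c=manip.camera(cam)
  p=cloud(c,np.ones((400,640),bool))
  q=p[(p[:,2]>.072)&(p[:,2]<.1)&(abs(p@X-.575)<.05)&(abs(p@U+.40)<.1)]
  print(cam,"bed right end",np.percentile(q@U,[0.5,2]),len(q))
  # wheel points in the spoke plane, in (left,up) from hub
  w=p[(abs(p@X-.440)<.02)&(p[:,2]>.03)&(p[:,2]<.24)&(abs(p@U+.21)<.14)]
  a=np.stack([w@U+.2095,w[:,2]-.1235],1); r=np.hypot(*a.T); m=(r>.075)&(r<.125)
  ang=np.degrees(np.arctan2(-a[m,0],a[m,1])); h,_=np.histogram(ang,np.arange(-180,181,8)); print([(int(-180+8*i),int(k)) for i,k in enumerate(h) if k>3])
  for n in("spoke_end","hub","nip","bed_center","block_center"):
    for r in manip.pinpoint(cam,n)[:2]: P=pt(c,r["centre"]); print(n,round(r["conf"],2),np.round(r["centre"],1),P,P@U,P@X)
E
```

```text
t: 10.85
tool_pos: [0.4288, -0.1531, 0.195]
ee_rot: [0.001, 0.998, -0.06, 0.001]
ft_force: [-0.2, 0.2, 0.0]
width: 0.004
grasp_force: 0.0
[-0.1832  0.1702  0.0415] [ 0.4288 -0.1531  0.195 ] -0.10137591125350645
side bed right end [-0.418  -0.4171] 1805
[(-116, 8), (-108, 6), (-60, 7), (-52, 17), (-44, 37), (-36, 68), (28, 55), (36, 41), (92, 75), (100, 49), (164, 12)]
spoke_end 0.68 [316.3 166.2] [ 0.4045 -0.3167  0.2157] -0.26674636228299625 0.4389962856067095
hub 0.68 [315.2 183.9] [ 0.4041 -0.2753  0.1348] -0.225729720670649 0.43380040512385903
nip 0.96 [371.5 202. ] [ 0.5371 -0.3108  0.111 ] -0.2452813503014781 0.5699994388466876
bed_center 0.71 [376.4 209. ] [ 0.5514 -0.3091  0.088 ] -0.24190453054263955 0.5839997592362285
block_center 0.61 [372.  209.3] [ 0.5413 -0.3074  0.0854] -0.2413701199632282 0.5737851122641513
block_center 0.22 [329.1 318.5] [ 0.4345 -0.5613  0.0058] -0.5061036874788921 0.49769617670246435
top bed right end [-0.4136 -0.4119] 1951
[(-116, 26), (-108, 5), (-44, 12), (20, 62), (28, 62), (92, 88), (100, 32), (164, 7)]
spoke_end 0.84 [315.  188.2] [ 0.4091 -0.3167  0.2166] -0.26622163703605056 0.44359174600007373
hub 0.62 [291.6 192.2] [ 0.4086 -0.2651  0.1477] -0.21501431193551673 0.43704198433074626
hub 0.38 [314.2 141.6] [ 0.5386 -0.3097  0.0882] -0.24400304208489504 0.5713545814879655
bed_center 0.66 [315.6 188.6] [ 0.4082 -0.3179  0.2171] -0.26754493492139586 0.4428992548001159
bed_center 0.62 [315.6 138.4] [ 0.5476 -0.3127  0.084 ] -0.24593101418477176 0.580662593383606
block_center 0.6 [308.4 142.1] [ 0.5167 -0.2987  0.1658] -0.23566469338588447 0.5482970409664936
```

```bash
python3 -m crank '[[0,0,0,-25,0],[0,0,0,-55,0],[0,0,25,-60,0],[0,0,50,-60,0],[0,0,75,-60,0],[0,0,102,-60,0],[0,0,102,-60,0],[0,0,102,-35,0],[0,0,102,-10,0],[0,0,102,17,0],[0,0,102,17,0],[0,0,105,17,0],[0,0,108,17,0],[0,0,111,17,0],[0,0,114,17,0],[0,0,117,17,0],[0,0,120,17,0],[0,0,122,17,0],[0,0,124,17,0],[0,0,126,17,0]]'
cat >> h.py <<'E'
np.set_printoptions(precision=4,suppress=True)
U=np.array([.118,.993,0]);X=np.array([.993,-.118,0])
def st(cam="side",block=False):
  o=manip.observe(); print("t",o["t"],"F",o["ft_force"],"s",o["tool_pos"]@U,"z",o["tool_pos"][2])
  c=manip.camera(cam); p=cloud(c,np.ones((400,640),bool))
  q=p[(p[:,2]>.072)&(p[:,2]<.1)&(abs(p@X-.575)<.05)&(p@U>-.5)&(p@U<-.28)]
  e=np.percentile(q@U,1); off=-.4175 if cam=="side" else -.413
  th=.54+(e-off)/.035; f=(th+.628)%1.2566-.628
  print("bed right end",e,"theta",th,"spokes",[round(f+1.2566*k,2) for k in(-1,0,1)])
  if block:
    for r in manip.masks_of(cam,"block")[:1]:
      p=cloud(c,r["mask"]); p=p[(p[:,2]>.075)&(p[:,2]<.1)]
      if len(p)>20: print("block y rel nip",np.percentile(p@U,[1,99])+.209,np.array(rect(p)[0])@U[:2]/1000+.209,rect(p)[1:],p[:,2].mean())
  return c
E
python3 -c "
from h import *
st()"
```

```text
t: 13.45
tool_pos: [0.4131, -0.2774, 0.1764]
ee_rot: [-0.001, 0.998, -0.06, -0.0]
ft_force: [1.2, 8.2, -0.5]
width: 0.002
grasp_force: 3.1
t 13.45 F [ 1.2376  8.1827 -0.5126] s -0.22671390039583567 z 0.17639699787237445
bed right end -0.4175324602189321 theta 0.5390725651733684 spokes [np.float64(-0.72), np.float64(0.54), np.float64(1.8)]
```

```bash
python3 -m crank '[[0,0,2,0,0],[0,0,4,0,0],[0,0,6,0,0],[0,0,8,0,0],[0,0,10,0,0],[0,0,12,0,0],[0,0,14,0,0],[0,0,16,0,0],[0,0,18,0,0],[0,0,20,0,0]]'; python3 -c "
from h import *
st()"
```

```text
t: 14.5
tool_pos: [0.4098, -0.2944, 0.1749]
ee_rot: [-0.003, 0.998, -0.06, -0.001]
ft_force: [4.9, 14.4, -9.1]
width: 0.003
grasp_force: 6.9
t 14.5 F [ 4.8733 14.4035 -9.1396] s -0.2439962108531044 z 0.17494037165599446
bed right end -0.40972317697477856 theta 0.762194943577755 spokes [np.float64(-1.75), np.float64(-0.49), np.float64(0.76)]
```

```bash
python3 -m crank '[[0,0,2,0.5,0],[0,0,4,1,0],[0,0,6,2,0],[0,0,8,3,0],[0,0,10,4,0],[0,0,12,5,0],[0,0,14,5,0],[0,0,16,5,0]]'; python3 -c "
from h import *
st()"
```

```text
t: 15.35
tool_pos: [0.4081, -0.3115, 0.1706]
ee_rot: [-0.002, 0.998, -0.059, -0.001]
ft_force: [-0.3, 7.2, 1.3]
width: 0.004
grasp_force: 2.9
t 15.35 F [-0.2605  7.2332  1.3352] s -0.26118552209818674 z 0.17058829987156884
bed right end -0.4014470569923545 theta 0.9986555145041567 spokes [np.float64(-1.51), np.float64(-0.26), np.float64(1.0)]
```

```bash
python3 -m crank '[[0,0,14,-20,0],[0,0,14,-45,0],[0,0,14,-80,0],[0,0,-20,-80,0],[0,0,-55,-80,0],[0,0,-90,-80,0],[0,0,-115,-80,0],[0,0,-127,-80,0],[0,0,-127,-80,0],[0,0,-127,-55,0],[0,0,-127,-30,0],[0,0,-127,-6,0],[0,0,-127,-6,0],[0,0,-123,-6,0],[0,0,-119,-6,0],[0,0,-115,-6,0],[0,0,-112,-6,0],[0,0,-109,-6,0]]'; python3 -c "
from h import *
st()"
```

```text
t: 17.2
tool_pos: [0.422, -0.2059, 0.1781]
ee_rot: [0.0, 0.998, -0.059, 0.0]
ft_force: [0.6, 0.4, 0.9]
width: 0.007
grasp_force: 0.0
t 17.2 F [0.5654 0.4089 0.9139] s -0.15470200831310058 z 0.1781288105670225
bed right end -0.4012087016347972 theta 1.005465667577222 spokes [np.float64(-1.51), np.float64(-0.25), np.float64(1.01)]
```

```bash
python3 -m crank '[[0,0,3,0,0],[0,0,6,0,0],[0,0,9,0,0],[0,0,12,0,0],[0,0,15,0,0],[0,0,18,0,0],[0,0,21,0,0],[0,0,24,0,0],[0,0,27,0,0],[0,0,30,0,0],[0,0,33,0,0],[0,0,36,0,0],[0,0,39,0,0],[0,0,42,0,0],[0,0,45,0,0],[0,0,47,0,0],[0,0,49,0,0],[0,0,51,0,0]]'; python3 -c "
from h import *
st(block=True)"
```

```text
t: 19.05
tool_pos: [0.4158, -0.256, 0.1773]
ee_rot: [-0.0, 0.998, -0.059, 0.0]
ft_force: [3.5, 5.8, -0.9]
width: 0.003
grasp_force: 2.6
t 19.05 F [ 3.5466  5.766  -0.8908] s -0.20513323512539178 z 0.17725466706927562
bed right end -0.38463227816498685 theta 1.4790777667146608 spokes [np.float64(-1.03), np.float64(0.22), np.float64(1.48)]
block y rel nip [-0.0312 -0.0117] -0.018095236389160163 ((18.287593841552734, 75.59547424316406), 75.26769256591797) 0.08431873198048376
```

```bash
python3 -m crank '[[0,0,2,0,0],[0,0,4,0,0],[0,0,6,0,0],[0,0,8,0,0],[0,0,10,0,0],[0,0,12,0,0],[0,0,15,0,0],[0,0,18,0,0],[0,0,21,0,0],[0,0,24,0,0],[0,0,27,0,0],[0,0,30,0,0],[0,0,33,0,0],[0,0,36,0,0],[0,0,39,1,0],[0,0,42,2,0],[0,0,45,4,0],[0,0,48,5,0],[0,0,51,6,0],[0,0,53,6,0]]'; python3 -c "
from h import *
st(block=True)"
```

```text
t: 21.15
tool_pos: [0.407, -0.3044, 0.1687]
ee_rot: [-0.004, 0.998, -0.06, -0.003]
ft_force: [1.0, 14.5, -5.4]
width: 0.004
grasp_force: 6.2
t 21.15 F [ 0.983  14.4516 -5.3706] s -0.2542028721186909 z 0.16867892882521474
bed right end -0.36018246129716647 theta 2.1776439629381006 spokes [np.float64(-1.59), np.float64(-0.34), np.float64(0.92)]
block y rel nip [-0.2276 -0.1854] -0.20736793438720705 ((77.60845947265625, 40.606483459472656), 12.545890808105469) 0.08678763451426062
```

```bash
python3 -m crank '[[0,0,2,0,0],[0,0,4,0,0],[0,0,6,1,0],[0,0,6,1,0],[0,0,4,-25,0],[0,0,4,-50,0],[0,0,4,-80,0],[0,0,-25,-80,0],[0,0,-55,-80,0],[0,0,-90,-80,0],[0,0,-115,-80,0],[0,0,-122,-80,0],[0,0,-122,-80,0],[0,0,-122,-55,0],[0,0,-122,-30,0],[0,0,-122,-8,0],[0,0,-122,-8,0],[0,0,-118,-8,0],[0,0,-114,-8,0],[0,0,-110,-8,0]]'; python3 - <<'E'
from h import *
c=st(block=True); c=st("top"); cv2.imwrite("pics/top9.png",c["color"][80:240,200:440,::-1].repeat(3,0).repeat(3,1))
E
```

```text
t: 23.25
tool_pos: [0.4232, -0.2005, 0.1807]
ee_rot: [0.0, 0.998, -0.059, 0.001]
ft_force: [0.3, -0.2, 0.2]
width: 0.004
grasp_force: 0.0
t 23.25 F [ 0.3407 -0.1705  0.1938] s -0.14916565217422834 z 0.18073293992512984
bed right end -0.3569985604240055 theta 2.2686125593141275 spokes [np.float64(-1.5), np.float64(-0.24), np.float64(1.01)]
t 23.35 F [ 0.8116 -0.4708 -0.1526] s -0.14906170302591804 z 0.18044565572634783
bed right end -0.3523639604088991 theta 2.272458274031453 spokes [np.float64(-1.5), np.float64(-0.24), np.float64(1.02)]
```

View pics/top9.png

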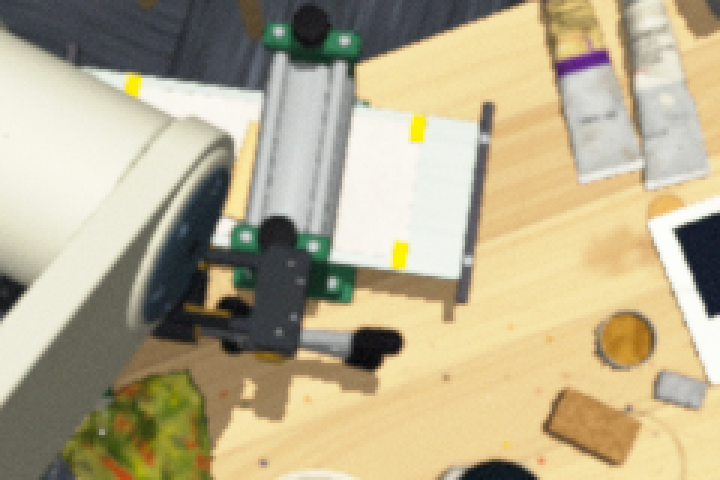

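The block's leading edge is now showing left of the roller, at about (243,170) in the crop. The wheel angle is near 2.27 rad by both cameras. Next is the last spoke push.

```bash
python3 -m crank '[[0,0,3,3,0],[0,0,6,3,0],[0,0,9,3,0],[0,0,12,3,0],[0,0,15,3,0],[0,0,18,3,0],[0,0,21,3,0],[0,0,24,3,0],[0,0,27,3,0],[0,0,30,3,0],[0,0,33,3,0],[0,0,36,3,0],[0,0,39,3,0],[0,0,42,3,0],[0,0,45,3,0],[0,0,48,3,0],[0,0,51,3,0],[0,0,54,3,0],[0,0,57,3,0]]'; python3 -m crank '[[0,0,3,0,0],[0,0,6,0,0],[0,0,9,0,0],[0,0,12,0,0],[0,0,15,0,0],[0,0,18,0,0],[0,0,21,0,0],[0,0,24,0,0],[0,0,27,0,0],[0,0,30,1,0],[0,0,33,2,0],[0,0,35,3,0],[0,0,37,4,0]]'; python3 -c "
from h import *
st(block=True); st('top',True)"
```

```text
t: 25.3
tool_pos: [0.4158, -0.256, 0.1763]
ee_rot: [-0.0, 0.998, -0.059, 0.0]
ft_force: [4.5, 4.6, -1.1]
width: 0.005
grasp_force: 2.7
t: 26.6
tool_pos: [0.4103, -0.2916, 0.1715]
ee_rot: [-0.001, 0.998, -0.059, -0.001]
ft_force: [1.9, 8.2, 0.7]
width: 0.009
grasp_force: 3.0
t 26.6 F [1.9029 8.1634 0.7275] s -0.2411335774202687 z 0.17154358127029887
bed right end -0.3226659987753335 theta 3.2495428921333285 spokes [np.float64(-1.78), np.float64(-0.52), np.float64(0.74)]
block y rel nip [-0.1026  0.121 ] 0.018229413894653296 ((254.07821655273438, 168.27943420410156), 15.064685821533203) 0.08929254531207817
t 26.7 F [-0.3947  5.6912 -0.2837] s -0.2414757588454555 z 0.1715351588876655
bed right end -0.3178521467803627 theta 3.2585100919896357 spokes [np.float64(-1.77), np.float64(-0.51), np.float64(0.75)]
```

```bash
python3 -m crank '[[0,0,2,0.5,0],[0,0,4,1,0],[0,0,6,1.5,0],[0,0,8,2,0],[0,0,10,2,0],[0,0,12,2,0],[0,0,14,2,0],[0,0,14,2,0]]'; python3 - <<'E'
from h import *
c=st(block=True); cv2.imwrite("pics/side10.png",cv2.resize(c["color"][80:280,220:460,::-1],None,fx=3,fy=3)); st("top")
E
```

```text
t: 27.6
tool_pos: [0.4079, -0.3037, 0.1685]
ee_rot: [-0.003, 0.998, -0.06, -0.002]
ft_force: [1.8, 12.8, -3.2]
width: 0.001
grasp_force: 5.6
t 27.6 F [ 1.8176 12.8027 -3.2329] s -0.25340587449748153 z 0.1684686245525537
bed right end -0.31651817429490875 theta 3.4251950201454635 spokes [np.float64(-1.6), np.float64(-0.34), np.float64(0.91)]
t 27.7 F [ 0.6121 12.0672 -4.4784] s -0.25350159372831416 z 0.16851310212069243
bed right end -0.3123308031133944 theta 3.4162627681887305 spokes [np.float64(-1.61), np.float64(-0.35), np.float64(0.9)]
```

```bash
python3 -m crank '[[0,0,-2,-20,0],[0,0,-2,-50,0],[0,0,-2,-90,0],[0,0,-2,-125,0],[0,-10,40,-125,0],[0,-25,80,-125,0],[0,-40,120,-125,0],[0,-60,160,-125,0],[0,-80,200,-125,0],[0,-100,240,-125,0],[0,-120,270,-125,0],[0,-120,270,-125,0]]'; python3 - <<'E'
from h import *
c=st("top",True); cv2.imwrite("pics/top10.png",c["color"][80:240,200:440,::-1].repeat(3,0).repeat(3,1))
st("side")
E
```

```text
t: 28.95
tool_pos: [0.2549, -0.5638, 0.2945]
ee_rot: [0.0, 0.998, -0.061, -0.001]
ft_force: [-0.7, 0.5, 0.2]
width: 0.005
grasp_force: 0.0
t 28.95 F [-0.668   0.4722  0.2156] s -0.5297474285426562 z 0.2944918525477734
bed right end -0.31245130127532983 theta 3.4128199635620042 spokes [np.float64(-1.61), np.float64(-0.36), np.float64(0.9)]
block y rel nip [0.0443 0.0971] 0.07040317233276366 ((50.99494171142578, 77.64259338378906), 71.64684295654297) 0.08636669596453188
t 29.05 F [ 0.8714  0.2904 -0.9361] s -0.5265953732361285 z 0.29468823131704724
bed right end -0.31674126318388246 theta 3.418821051889072 spokes [np.float64(-1.61), np.float64(-0.35), np.float64(0.91)]
```

View pics/top10.png

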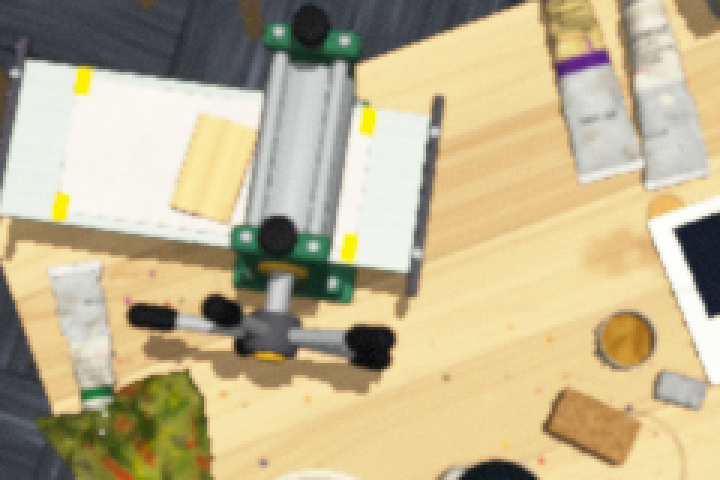

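The whole block shows left of the roller, centred at about (215,165) in the crop. Its turned corner, at about (257,125), clears the roller by only a few millimetres. I'll use the same spoke for about 4 mm more so it clears with some margin.

```bash
python3 -m crank '[[0,20,-40,0,0],[0,40,-80,0,0],[0,60,-120,0,0],[0,80,-160,0,0],[0,100,-200,0,0],[0,120,-240,0,0],[0,120,-282,0,0],[0,120,-282,0,0],[0,120,-282,35,0],[0,120,-282,70,0],[0,120,-282,100,0],[0,120,-282,125,0],[0,120,-279,125,0],[0,120,-276,125,0],[0,120,-273,125,0],[0,120,-271,125,0],[0,120,-269,125,0],[0,120,-267,125,0],[0,120,-265,125,0]]'; python3 -c "
from h import *
st();st('top')"
```

```text
t: 31.0
tool_pos: [0.4094, -0.3107, 0.1714]
ee_rot: [-0.001, 0.998, -0.06, 0.0]
ft_force: [1.0, 6.7, 0.8]
width: 0.004
grasp_force: 2.8
t 31.0 F [0.9573 6.7096 0.8446] s -0.26026658751711973 z 0.17137427898296037
bed right end -0.31491535039071433 theta 3.470989988836733 spokes [np.float64(-1.56), np.float64(-0.3), np.float64(0.96)]
t 31.05 F [0.4676 5.955  1.5003] s -0.2605852102069982 z 0.17142153383094477
bed right end -0.310131461164414 theta 3.479101109588171 spokes [np.float64(-1.55), np.float64(-0.29), np.float64(0.97)]
```

```bash
python3 -m crank '[[0,0,1.5,0.5,0],[0,0,3,1,0],[0,0,3,1,0],[0,0,1,-20,0],[0,0,1,-50,0],[0,0,1,-90,0],[0,0,1,-125,0],[0,-10,40,-125,0],[0,-25,80,-125,0],[0,-40,120,-125,0],[0,-60,160,-125,0],[0,-80,200,-125,0],[0,-100,240,-125,0],[0,-120,270,-125,0],[0,-120,270,-125,0]]'; python3 - <<'E'
from h import *
c=st("top",True); cv2.imwrite("pics/top11.png",c["color"][80:240,200:440,::-1].repeat(3,0).repeat(3,1))
st("side")
E
```

```text
t: 32.6
tool_pos: [0.2551, -0.5689, 0.2964]
ee_rot: [0.001, 0.998, -0.061, -0.0]
ft_force: [0.3, 0.4, 1.0]
width: 0.006
grasp_force: 0.0
t 32.6 F [0.2887 0.3582 0.9912] s -0.534854204377734 z 0.2964350181419212
bed right end -0.30908216439324293 theta 3.5090810173359155 spokes [np.float64(-1.52), np.float64(-0.26), np.float64(1.0)]
block y rel nip [0.0468 0.0996] 0.07415046046447751 ((50.402374267578125, 79.34001922607422), 73.50118255615234) 0.08645770578568163
t 32.7 F [-0.2061  0.5891  0.2198] s -0.5317181971390609 z 0.2962254722506616
bed right end -0.31385458692476864 theta 3.501297516435181 spokes [np.float64(-1.53), np.float64(-0.27), np.float64(0.99)]
```

View pics/top11.png

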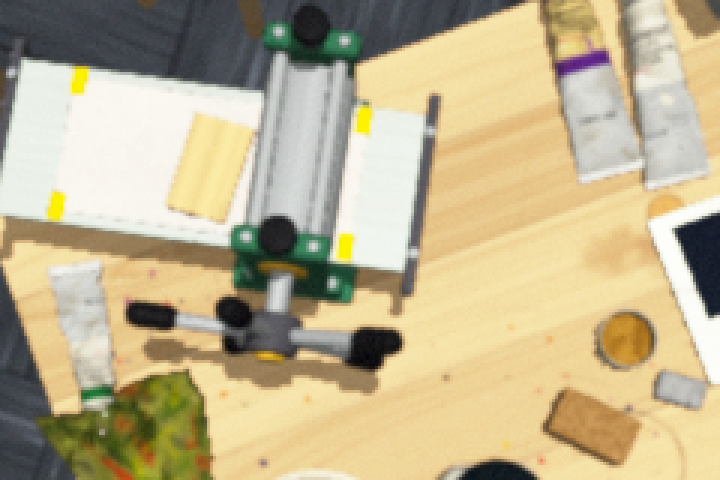

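The whole block is now clear on the left, centred about 71–74 mm past the nip, with a gap to the roller. The paper's tail reaches to about (345,245) in the crop, right of the roller, so it is still pinched. Nothing else on the table has moved, so I'm handing in.

```bash
python3 -c "
from plant import manip
print(manip.job_done())"
```

```text
the job is handed in; nothing more can be done
None
```

The job is handed in at about 33 s: the block passed once under the roller and lies clear on its left, centred about 71–74 mm past the nip with the paper's tail still pinched; one spoke approach jammed at about 61 N on the wrist, with no visible roll-back.

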